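# Load the sloping drill jig

### The arm

A 6-joint arm with a two-finger parallel gripper is mounted at the origin on the work surface. World frame = base frame: x ahead of the robot, y to its left, z up, the work surface at z = 0. Lengths are in m, angles in rad, forces in N, time in s.
With the tool pointing down it reaches from about 0.25 to 0.775 m from the base axis. Payload 4 kg.
Tool frame: the origin (TCP) lies where the fingers leave the gripper's body, on its centre line; the fingertips stand 97 mm ahead of it and the grasp point (between the pads) lies 78 mm ahead of it (tips_ahead is the distance from the TCP to the fingertips, in m); z points along the fingers, y is the line along which they close (so a half turn about z gives the same grasp; the last joint's range is limited). The gripper opens to 94 mm and grips with 3 to 60 N. Pads are 16 mm wide; open, the fingers measure 119 mm over their backs; the gripper's body (75 mm by 177 mm) begins 78 mm behind the grasp point.
Start: joints at [-1.273, 0.087, 1.371, -0, 1.684, -0.103], TCP at [0.215, -0.506, 0.303] pointing down, gripper open.
Joint ranges: [-3.1, 3.1], [-0.76, 2.03], [0.27, 2.55], [-1.08, 4.22], [0.17, 2.65], [-2.57, 2.57]. Speed limits (rad/s): [2.79, 2.79, 3.14, 3.14, 3.14, 3.14].

### API

Orientations are given as a unit quaternion [w, x, y, z].
In Python, from bench import * gives the robot as it stands. The module is installed in compiled form; this text tells all that it offers.
- The arm moves only by the shell command python3 -m jog 'ROWS' [FORCE]. ROWS is a JSON object of lists of equal length, an entry for each row: "slide": the shift along the tool's x, y, z in cm, a list of three; "delta_rot": the turn, a rotation vector about the tool's x, y, z in degrees, a list of three; "fingers": the finger opening in cm, from 0 to 9.4. In form: {"slide": [[dx, dy, dz], ...], "delta_rot": [[ax, ay, az], ...], "fingers": [fingers, ...]}. A call has 1 to 5 rows; each row is the pose to reach, as a shift and turn from the pose commanded when the call began, along the tool's axes at that moment; what a row does not reach only later rows make up. A row lasts 1/8 s, in which the tool goes at most 62.5 mm and 10.7 degrees, less where a joint would pass 70% of its speed; a pose out of reach is approached as far as the arm can. A call with a gripper value outside its range is refused whole. The fingers move at their own pace and stop on an object; FORCE is the grip in N (left out, the last holds). Time passes only in rows, so rows that repeat a pose let the fingers close. It gives the time, the measured TCP pose, the force, the opening and the grip force at its end, in the units of the state.
- state(): the state, without advancing time (a new reading comes with each control period).
- snapshot(name): name is "side" or "top"; returns a dict with "image" (384x512x3 uint8, blue, green, red), "vertical_fov" (degrees; the focal length in pixels is half the picture's height over the tangent of half this angle, whatever the lens; pixels are square), "cx", "cy" (the principal point, pixels), "rvec" (rotation vector, rad) and "tvec" (3), from world to camera coordinates, as OpenCV has them. Camera axes: x right, y down, z forward; pixel columns grow to the right and rows downward; lengths in m; the calibration is good to about 2 mm. A picture is of the moment at which its call begins. There is no depth.
- hand_in(): hands the job in; it is judged then, once.
Trained networks look in a picture, given as the dict that the camera call returned (one of the last four; its "shot" number tells which), for a name from the list of things; names that differ only in an ending like _2 or _b are one class to them, and where a whole thing is asked for, a point or a joint stands for the part that bears it (a point fixed in the world has none). Each returns a list of dicts, best first, with "p" (0 to 1); they miss things now and then, are a little off and sometimes report something else, mostly with a low value. They report only what shows in the picture. A call takes as long as a camera call.
- boxes_of(picture, label): "centre" ([column, row] in pixels, amid what is visible of it).
- cut_out(picture, label): "region" (384x512 bool, what is visible of it) and "centre" ([column, row] in pixels, amid what is visible of it).
- tip_of(picture, label): "centre" ([column, row] in pixels: a listed point, or the origin of a listed thing).
The state is a dict: "t": time; "joints": joint angles; "dq": joint speeds; "joint_torque": joint torques, N m; "tool_pos": TCP position; "eef_rot": TCP orientation; "force": force on the tool from outside, world axes, zero at the start; "torque": the same for the moment, N m; "finger_gap": finger opening in m; "grip_force": force on a finger pad.
Only numpy, scipy, OpenCV 4.12 (cv2) and the standard library are available. Lean on these libraries where they do the work, as an engineer would, in place of code of your own. Each camera call takes 0.05 s, during which the arm holds its last target. There are 200 camera calls.

### The job

Load the drilling jig: pick up the plain plywood block, lay it flat on the jig's sloping bed with its slotted end uphill, towards the hinge, and let go so that it slides down into the corner where the two fences meet; nudge it if it hangs up, so that it lies home against both fences. Then swing the clear hinged drill plate gently down over it until it is fully shut on the fences. Do not drop the block or slam or lean hard on the plate, and leave the other things on the bench alone.

Things in the scene. Friction and masses are not known exactly. Their poses are not given: they have to be found in the camera images.
- block: plain plywood block, 120 long (x) x 60 wide (y) x 18 thick (z) mm, about 90 g; its +x end has an open slot 14 wide and 30 deep in the middle, its -x end is square. It starts flat on the bench. Origin: centre of its underside; z out of its top face
- block_corner (a point): lower corner of the block at its square end: (-60, -30, 0) mm in the block's frame, axes as the block. It belongs at the jig's locating corner (origin of nest)
- nest: nest of the drilling jig: smooth grey bed sloping 30 degrees, on a wooden stand fixed to the bench. Origin: inside corner of the two aluminium fences, on the bed's face, 55 mm above the bench. z square out of the bed; x along the long fence, y along the end stop, both uphill at 45 degrees to the fall line. Block home: block_corner here, block axes along the nest's
- bed (a point): point on the bed's face at (60, 30, 0) mm in the nest, under the middle of a block that is home. Axes as the nest. The bed is free to y = 110 mm and to the 16 mm high hinge block at x = 171. A let-go block slides towards -x and -y, but friction varies from start to start (0.20 to 0.33) and it may hang up short of a fence; a push of a few newtons then moves it
- long_fence (a point): middle of the top of the long fence, at (60, -7.5, 20) mm in the nest, axes as the nest: an aluminium bar 15 mm wide (y = -15 to 0), 20 mm high, x = -15 to 135
- end_stop (a point): middle of the top of the end stop, at (-7.5, 35, 20) mm in the nest, axes as the nest: an aluminium bar 15 mm wide (x = -15 to 0), 20 mm high, y = 0 to 70. Both fences are fixed
- leaf (a joint): opening angle of the clear hinged drill plate: 0 = shut on the fences, parallel to the bed (underside 20 mm, top face 28 mm above it); starts at 1.75 to 2.0 rad, standing up and leaning over the nest seen from above; opens to 2.05. The hinge is stiff (0.4 N m): the plate stays where it is left and needs 2 to 4 N at the tab, down to fully shut
- leaf_hinge (a point): middle of the hinge axis, at (175, 32, 20) mm in the nest, axes as the nest; the axis runs along y. The shut plate reaches 191 mm from here towards -x, its tab 224 mm; it is 100 mm wide, centred here, 8 mm thick, its outer face 8 mm from the axis. Opening swings the tab up (+z), then over towards +x
- leaf_tab (a point): middle of the outer (upper when shut) face of the orange lift tab on the plate's free edge: 34 mm along the plate x 44 wide x 10 thick. 207 mm from the hinge axis and 10 mm outside it. Axes turn with the plate: x towards the hinge, z out of the outer face
- keeper (a point): lower edge of the black side keeper strip under the plate, axes turning with it, at (-115, 36, -12) mm from the hinge axis. This strip and one near the hinge reach 12 mm below the plate and pass 5 to 6 mm outside the uphill side and end of a block that is home; they land on a block that is not and keep the plate from shutting
- drilled: bystander: a finished block like the other, with four drilled holes, lying on the bench; origin at the centre of its underside
- tea: bystander: green bottle, 62 mm across, 190 mm high, standing; origin at the centre of its base
- tray: bystander: blue open screw tray 130 x 100 x 45 mm; origin at the centre of its underside

How it is judged:
On the way, in this order (a step that is already met when the one before it is completed fails the run):
1. the block lies flat on the sloping bed while still held (laid, not dropped), plate still open (angle between the z axis of block and the z axis of nest, either way round below 0.15 rad and z of block in the frame of nest between -0.004 and 0.01 m and x of block in the frame of nest between 0.04 and 0.16 m and y of block in the frame of nest between 0.015 and 0.12 m and contact force between the fingers and block above 0.5 N and value of joint leaf above 1 rad), for 0.05 s.
2. the block, let go, rests home against both fences, plate still open (x of block_corner in the frame of nest below 0.003 m and y of block_corner in the frame of nest below 0.003 m and distance between block_corner and nest below 0.005 m and angle between the x axis of block and the x axis of nest, either way round below 0.035 rad and contact force between the fingers and block below 0.05 N and linear speed of block below 0.01 m/s and value of joint leaf above 1 rad), for 0.2 s.
At the end, for the whole second after the job is handed in: The drill plate is fully shut (within 0.02 rad) over the block, which lies flat on the bed with its square-end corner in the locating corner, at most 3 mm from either fence and within 2 degrees of square, at rest (value of joint leaf below 0.02 rad and x of block_corner in the frame of nest below 0.003 m and y of block_corner in the frame of nest below 0.003 m and distance between block_corner and nest below 0.005 m and angle between the x axis of block and the x axis of nest, either way round below 0.035 rad and angle between the z axis of block and the z axis of nest, either way round below 0.035 rad and linear speed of block below 0.01 m/s); the robot touches nothing.
It fails at once if the plate is slammed (faster than 3 rad/s) (velocity of joint leaf below -3 rad/s or velocity of joint leaf above 3 rad/s).
It fails at once if the plate is leaned on with more than 60 N (contact force between any of the fingers, the arm and leaf above 60 N).
It fails at once if a bystander is moved more than 30 mm (distance of any of drilled, tea, tray from where it was at the start of the episode above 0.03 m).
It also fails if it takes over 64 s, if anything falls off the work surface, if the arm or the gripper's body presses on something with over 40 N, if the wrist force passes 120 N, or if a joint passes its speed limit or range.

## Working session

There is one attempt and no reset: what is moved stays moved. The work goes in short steps, Python scripts to look and compute and a shell command to move; the robot and the scene stay as the last step left them, time stands still between calls to the robot, and variables do not carry over. Pictures are saved under pics/ and viewed, at most 10 in all, crops included, and the job is handed in when it is done.

```bash
mkdir -p pics; cat > h.py <<'E'
from bench import *
import numpy as np, cv2
from scipy.spatial.transform import Rotation as R
def cam(s):
    f=192/np.tan(np.radians(s["vertical_fov"])/2)
    return np.array([[f,0,s["cx"]],[0,f,s["cy"]],[0,0,1]]),cv2.Rodrigues(np.array(s["rvec"],float))[0],np.array(s["tvec"],float).ravel()
def ray(s,px):
    K,Rm,t=cam(s); d=Rm.T@np.linalg.inv(K)@np.array([px[0],px[1],1.]); return -Rm.T@t,d/np.linalg.norm(d)
def onz(s,px,z):
    o,d=ray(s,px); return o+d*(z-o[2])/d[2]
def tri(a,pa,b,pb):
    o1,d1=ray(a,pa);o2,d2=ray(b,pb)
    k=np.linalg.lstsq(np.c_[d1,-d2],o2-o1,rcond=None)[0]
    p,q=o1+k[0]*d1,o2+k[1]*d2; return (p+q)/2,np.linalg.norm(p-q)
def proj(s,P):
    K,Rm,t=cam(s); return cv2.projectPoints(np.atleast_2d(P).astype(float),Rm,t,K,None)[0][:,0]
E
python3 - <<'E'
from h import *
np.set_printoptions(precision=4,suppress=True)
a=snapshot("side");b=snapshot("top")
cv2.imwrite("pics/both.png",np.vstack([a["image"],b["image"]])[:, :] if 0 else cv2.resize(np.hstack([a["image"],b["image"]]),(800,300)))
cv2.imwrite("pics/top.png",cv2.resize(b["image"],(800,600)));cv2.imwrite("pics/side.png",cv2.resize(a["image"],(800,600)))
for n in ["block","block_corner","nest","bed","long_fence","end_stop","leaf_hinge","leaf_tab","keeper","drilled","tea","tray"]:
    x=tip_of(a,n);y=tip_of(b,n)
    print(n,[(np.round(i["centre"],1),round(i["p"],2)) for i in x[:2]],[(np.round(i["centre"],1),round(i["p"],2)) for i in y[:2]], tri(a,x[0]["centre"],b,y[0]["centre"]) if x and y else "")
for s in(a,b): print(ray(s,(256,192)))
print(state())
E
```

```text
block [(array([204.8, 299.6]), 0.71), (array([242.2, 113.1]), 0.52)] [(array([149.9, 215.8]), 0.94)] (array([0.4744, 0.3329, 0.0083]), np.float64(0.007528469171389169))
block_corner [(array([218.6, 316.7]), 0.83)] [(array([142.6, 238. ]), 0.77), (array([163.4, 143.2]), 0.59)] (array([0.4045, 0.3568, 0.0154]), np.float64(0.0016292651355802738))
nest [(array([264.9, 187.7]), 0.71)] [(array([275. , 204.3]), 0.8)] (array([ 0.5078, -0.0852,  0.0665]), np.float64(0.0034058269012422044))
bed [(array([249.8, 175.4]), 0.88)] [(array([276.2, 185.6]), 0.82)] (array([ 0.567 , -0.0878,  0.0926]), np.float64(0.0005987357831360889))
long_fence [(array([261.4, 173. ]), 0.94)] [(array([289.9, 189.9]), 0.71)] (array([ 0.552 , -0.1346,  0.0686]), np.float64(0.007297508356497969))
end_stop [(array([254.8, 191.9]), 0.96), (array([239.2, 115.8]), 0.31)] [(array([264.3, 201.5]), 0.96)] (array([ 0.5208, -0.0486,  0.0741]), np.float64(0.005612638097691353))
leaf_hinge [(array([240.7, 140.1]), 0.65)] [(array([298.7, 155.5]), 0.62)] (array([ 0.6463, -0.1543,  0.164 ]), np.float64(0.008105052447868334))
leaf_ta
[... 690 characters left out ...]
array([ 0.6375, -0.4345, -0.0072]), np.float64(0.0030125822850679586))
(array([0.0619, 0.747 , 1.1939]), array([ 0.3161, -0.5497, -0.7733]))
(array([ 0.4466, -0.0239,  1.293 ]), array([ 0.0838,  0.0003, -0.9965]))
{'t': 1.3, 'joints': array([-1.2731,  0.0872,  1.3707, -0.    ,  1.6836, -0.1031]), 'dq': array([-0.0008,  0.0013, -0.0034, -0.0007, -0.0005,  0.    ]), 'joint_torque': array([  0.0002, -34.0044, -30.2594,   0.0717,   0.0241,  -0.    ]), 'tool_pos': array([ 0.2146, -0.5064,  0.3027]), 'eef_rot': array([ 0.0001,  0.98  ,  0.1991, -0.    ]), 'force': array([-0.2824, -0.4297,  0.7525]), 'torque': array([ 0.0256, -0.0021, -0.0105]), 'grip_force': 0.0, 'finger_gap': 0.09371600284716651}
```

View pics/top.png

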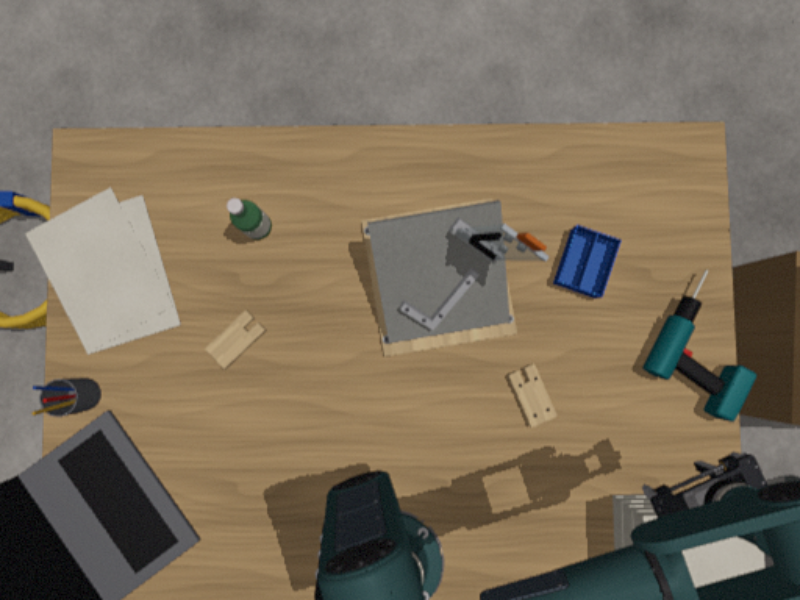

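View pics/side.png

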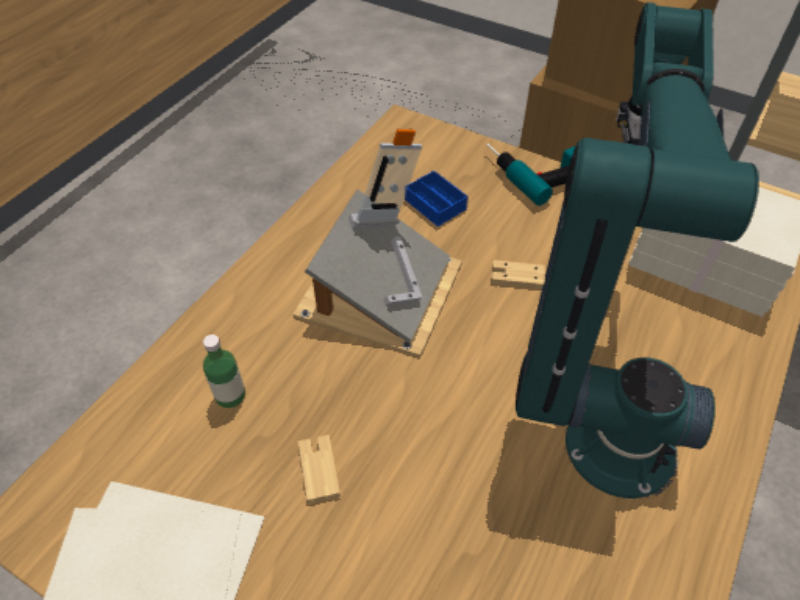

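The top view shows the block at (151,217) px with its slot up-right, and the jig at about (280,175) with its corner near (276,209). The plate stands at the upper right, with the tab at (340,153). The finished block is at (340,253), the tea at (158,140) and the tray at (375,168). The side view agrees. Next I fit the jig, leaf and block poses.

```bash
cat >> h.py <<'E'
from scipy.optimize import least_squares
def nestT(x,y,a):
    u=np.array([np.cos(a),np.sin(a),0]);L=np.array([-np.sin(a),np.cos(a),0]);U=u*np.cos(np.pi/6)+np.array([0,0,.5])
    return np.c_[(U-L)/2**.5,(U+L)/2**.5,np.cross(U,L)],np.array([x,y,.055])
def leafp(p,th): # p from hinge axis in shut axes; opening: -x end goes to +z
    c,s=np.cos(th),np.sin(th); x,y,z=p
    return np.array([.175+c*x+s*z, .032+y, .02-s*x+c*z])
NP={"nest":(0,0,0),"bed":(.06,.03,0),"long_fence":(.06,-.0075,.02),"end_stop":(-.0075,.035,.02),"leaf_hinge":(.175,.032,.02)}
LP={"leaf_tab":(-.207,0,.010),"keeper":(-.115,.036,-.012)}
def model(q):
    Rn,t=nestT(*q[:3]); d={k:Rn@np.array(v)+t for k,v in NP.items()}
    for k,v in LP.items(): d[k]=Rn@leafp(v,q[3])+t
    return d
def fit(obs,q0):
    f=lambda q:np.concatenate([proj(s,model(q)[n])[0]-c for s,n,c in obs])
    return least_squares(f,q0,loss="soft_l1",f_scale=1.5)
E
python3 - <<'E'
from h import *
np.set_printoptions(precision=4,suppress=True)
a=snapshot("side");b=snapshot("top")
obs=[]
for s in(a,b):
    for n in list(NP)+list(LP):
        r=tip_of(s,n)
        if r and r[0]["p"]>.5: obs.append((s,n,np.array(r[0]["centre"])))
r=fit(obs,[.52,-.08,.17,1.85]); print(r.x,r.cost)
for s,n,c in obs: print(s["shot"],n,c-proj(s,model(r.x)[n])[0])
np.save("q.npy",r.x)
# block by masks at mid-height: outline fit in both views
W=[]
for s in(a,b):
    m=[c for c in cut_out(s,"block")]; print([(c["p"],c["centre"],c["region"].sum()) for c in m])
    i=0 if s is b else int(np.argmax([c["centre"][1] for c in m]))
    W.append((s,m[i]["region"]))
def poly(s,q):
    c,si=np.cos(q[2]),np.sin(q[2])
    P=np.array([(x,y,z) for x in(-.06,.06) for y in(-.03,.03) for z in(0,.018)])
    P=np.c_[q[0]+c*P[:,0]-si*P[:,1],q[1]+si*P[:,0]+c*P[:,1],P[:,2]]
    S=8;im=np.zeros((384*S//2,512*S//2),np.uint8) if 0 else np.zeros((384,512),np.uint8)
    h=cv2.convexHull(proj(s,P).astype(np.float32))
    cv2.fillConvexPoly(im,np.round(h*16).astype(np.int32),255,cv2.LINE_AA,4); return im/255.
from scipy.optimize import minimize
def cost(q): return sum(np.sum((poly(s,q)-m)**2) for s,m in W)
best=min((minimize(cost,[.46,.34,h],method="Nelder-Mead",options=dict(initial_simplex=[[.46,.34,h],[.48,.34,h],[.46,.32,h],[.46,.34,h+.2]])) for h in(-.6,-.9)),key=lambda r:r.fun)
print(best.x,best.fun,np.degrees(best.x[2])); np.save("b.npy",best.x)
for s in(a,b):
    for n in("block","block_corner"):
        rr=tip_of(s,n); print(n,[onz(s,k["centre"],0)[:2] for k in rr[:1]])
q=best.x;c,si=np.cos(q[2]),np.sin(q[2]);print("corner model",q[0]-.06*c+.03*si,q[1]-.06*si-.03*c)
# target over block: TCP 0.078+0.009 above -> 
Rt=R.from_matrix(np.c_[[-c,-si,0],[-si,c,0],[0,0,-1]])
st=state();R0=R.from_quat(st["eef_rot"],scalar_first=True)
print("rotvec deg",np.degrees((R0.inv()*Rt).as_rotvec()),"slide cm",100*R0.inv().apply(np.array([q[0],q[1],.25])-st["tool_pos"]))
E
```

```text
[ 0.5159 -0.0832  0.1454  2.041 ] 19.712286808865947
3 nest [ 0.3103 -1.5065]
3 bed [0.4635 1.3862]
3 long_fence [0.2931 1.5308]
3 end_stop [-0.292  -0.1585]
3 leaf_hinge [-0.8323 -0.1853]
3 leaf_tab [0.6732 2.2427]
3 keeper [-1.8848 -3.0394]
4 nest [0.0818 0.1088]
4 bed [1.5643 3.9873]
4 long_fence [-0.9323  0.0768]
4 end_stop [ 0.3397 -2.7512]
4 leaf_hinge [-1.6778 -0.8179]
4 leaf_tab [1.063  0.0462]
4 keeper [-0.0175  0.6239]
[(0.84, [204.4, 297.4], np.int64(800)), (0.39, [246.7, 162.8], np.int64(5960))]
[(0.88, [148.7, 217.6], np.int64(634))]
[ 0.4748  0.3329 -0.8338] 220.22037677816226 -47.770847212766
block [array([0.4703, 0.3242])]
block_corner [array([0.3986, 0.3507])]
block [array([0.4742, 0.3326])]
block_corner [array([0.4024, 0.3461])]
corner model 0.41228599486252915 0.3571691331941865
rotvec deg [   0.0023    0.0044 -109.2657] slide cm [ 56.7074 -67.1273   5.2644]
```

```bash
python3 -m jog '{"slide":[[5,-6,0.5],[10,-12,1],[15,-18,1.5],[19,-22.5,2],[19,-22.5,2]],"delta_rot":[[0,0,0],[0,0,0],[0,0,0],[0,0,0],[0,0,0]],"fingers":[9.4,9.4,9.4,9.4,9.4]}'
python3 -m jog '{"slide":[[5,-6,0.5],[10,-12,1],[15,-18,1.5],[19,-22.5,2],[19,-22.5,2]],"delta_rot":[[0,0,0],[0,0,0],[0,0,0],[0,0,0],[0,0,0]],"fingers":[9.4,9.4,9.4,9.4,9.4]}'
python3 -m jog '{"slide":[[5,-6,0.5],[10,-12,1],[15,-18,1.3],[18.7,-22.1,1.3],[18.7,-22.1,1.3]],"delta_rot":[[0,0,-10],[0,0,-20],[0,0,-30],[0,0,-40],[0,0,-50]],"fingers":[9.4,9.4,9.4,9.4,9.4]}'
python3 -m jog '{"slide":[[0,0,0],[0,0,0],[0,0,0],[0,0,0],[0,0,0]],"delta_rot":[[0,0,-10],[0,0,-20],[0,0,-30],[0,0,-40],[0,0,-50]],"fingers":[9.4,9.4,9.4,9.4,9.4]}'
python3 - <<'E'
from h import *
np.set_printoptions(precision=4,suppress=True)
st=state();print(st)
a=snapshot("side");b=snapshot("top")
q=np.load("q.npy");Rn,t=nestT(*q[:3]);bq=np.load("b.npy")
def draw(s,z,cen,col=(0,0,255)):
    im=cv2.resize(s["image"],None,fx=4,fy=4,interpolation=cv2.INTER_CUBIC)
    def pl(P,c): cv2.polylines(im,[np.round(proj(s,P)*4+1.5).astype(int)],True,c,1,cv2.LINE_AA)
    f=lambda *P:(np.array(P)@Rn.T+t)
    pl(f((-.015,-.015,.02),(.135,-.015,.02),(.135,0,.02),(0,0,.02),(0,.07,.02),(-.015,.07,.02)),(0,0,255))
    pl(np.array([Rn@leafp(p,q[3])+t for p in[(0,-.05,.008),(0,.05,.008),(-.191,.05,.008),(-.191,-.05,.008)]]),(0,255,0))
    c,si=np.cos(bq[2]),np.sin(bq[2])
    for z in(0,.018): pl(np.array([(bq[0]+c*x-si*y,bq[1]+si*x+c*y,z) for x,y in[(-.06,-.03),(.06,-.03),(.06,.03),(-.06,.03)]]),(255,0,255))
    x,y=int(cen[0]*4),int(cen[1]*4); return im[max(y-150,0):,:][:300,max(x-200,0):][:,:400]
J=[draw(a,0,(215,290)),draw(a,0,(260,150)),draw(b,0,(160,200)),draw(b,0,(295,175))]
cv2.imwrite("pics/ov.png",np.vstack([np.hstack(J[:2]),np.hstack(J[2:])]))
E
```

```text
t: 3.02
tool_pos: [0.3019, -0.2229, 0.2827]
eef_rot: [0.0, 0.98, 0.199, 0.0]
force: [0.4, -0.4, 0.0]
finger_gap: 0.0939
grip_force: 0.0
t: 3.65
tool_pos: [0.389, 0.0586, 0.2628]
eef_rot: [0.0, 0.98, 0.2, 0.001]
force: [0.2, -0.5, 0.0]
finger_gap: 0.0943
grip_force: 0.0
t: 4.28
tool_pos: [0.475, 0.3353, 0.2491]
eef_rot: [-0.0, 0.802, 0.598, -0.0]
force: [0.3, -0.1, -0.1]
finger_gap: 0.0939
grip_force: 0.0
t: 4.9
tool_pos: [0.4749, 0.3326, 0.2496]
eef_rot: [-0.0, 0.475, 0.88, -0.0]
force: [0.3, 0.1, -0.6]
finger_gap: 0.0941
grip_force: 0.0
{'t': 4.9, 'joints': array([ 0.5133,  0.1692,  1.3846, -0.0001,  1.5879, -0.0678]), 'dq': array([-0.0014,  0.0006, -0.0004,  0.0006,  0.0006, -1.3832]), 'joint_torque': array([  0.005 , -37.0852, -29.8713,   0.07  ,   0.0208,   1.1495]), 'tool_pos': array([0.4749, 0.3326, 0.2496]), 'eef_rot': array([-0.    ,  0.4749,  0.88  , -0.0001]), 'force': array([ 0.3481,  0.0679, -0.6347]), 'torque': array([ 0.0013, -0.1112,  0.0161]), 'grip_force': 0.0, 'finger_gap': 0.0940609713824524}
```

View pics/ov.png

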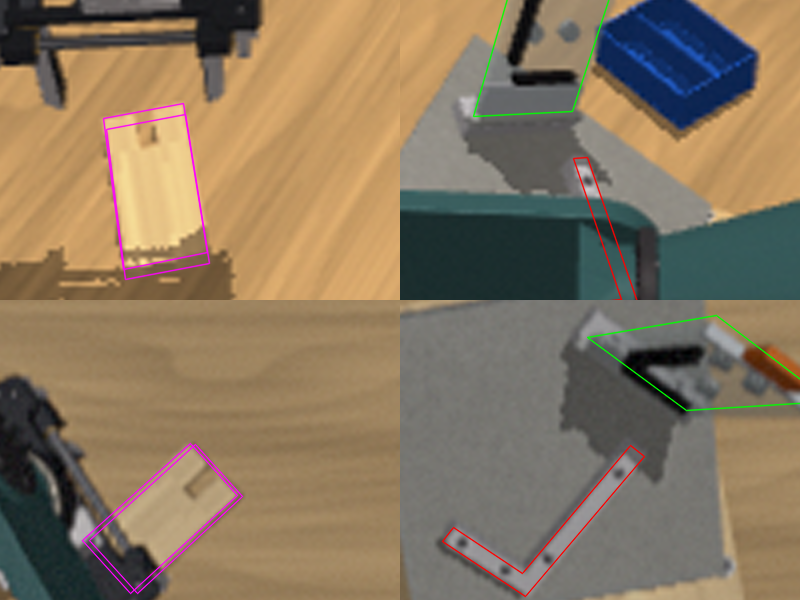

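The jig outline sits on the fences in the overlay, at about (540,540) in the lower-right panel. The block outline matches to a few mm in both views. Next: descend and grip.

```bash
python3 -m jog '{"slide":[[0,0,4],[0,0,8],[0,0,12],[0,0,14],[0,0,14.8]],"delta_rot":[[0,0,-9.3],[0,0,-9.3],[0,0,-9.3],[0,0,-9.3],[0,0,-9.3]],"fingers":[9.4,9.4,9.4,9.4,9.4]}' 20
python3 -m jog '{"slide":[[0,0,0],[0,0,0],[0,0,0],[0,0,0],[0,0,0]],"delta_rot":[[0,0,0],[0,0,0],[0,0,0],[0,0,0],[0,0,0]],"fingers":[5.0,5.0,5.0,5.0,5.0]}' 20
```

```text
t: 5.62
tool_pos: [0.4741, 0.3322, 0.0999]
eef_rot: [-0.001, 0.406, 0.914, -0.001]
force: [0.1, -0.8, 0.2]
finger_gap: 0.0942
grip_force: 0.0
t: 6.25
tool_pos: [0.4752, 0.3328, 0.1026]
eef_rot: [0.0, 0.405, 0.914, 0.001]
force: [-1.0, -0.2, 3.8]
finger_gap: 0.0599
grip_force: 19.9
```

```bash
python3 -m jog '{"slide":[[0,0,-4],[0,0,-9],[0,0,-14],[0,0,-19],[0,0,-22]],"delta_rot":[[0,0,0],[0,0,0],[0,0,0],[0,0,0],[0,0,0]],"fingers":[5,5,5,5,5]}'
cat >> h.py <<'E'
def toward(x,y,h,show=True):
    "move to nest point (m), TCP h above bed, tool x=-nest x, z=-n"
    q=np.load("q.npy");Rn,t=nestT(*q[:3]); st=state()
    P=Rn@np.array([x,y,h])+t; Rt=R.from_matrix(Rn@np.diag([-1,1,-1.])); R0=R.from_quat(st["eef_rot"],scalar_first=True)
    print("P",P,"rot",np.degrees((R0.inv()*Rt).as_rotvec()).round(2),"slide",(100*R0.inv().apply(P-st["tool_pos"])).round(2),"nest now",(Rn.T@(st["tool_pos"]-t)).round(4))
E
python3 - <<'E'
from h import *
toward(.085,.062,.25); toward(.085,.062,.103)
E
```

```text
t: 6.88
tool_pos: [0.475, 0.3328, 0.3246]
eef_rot: [0.001, 0.405, 0.914, 0.001]
force: [1.0, -1.0, -1.7]
finger_gap: 0.0598
grip_force: 19.9
P [ 0.48361577 -0.10431399  0.3234787 ] rot [-23.   -19.03 -10.84] slide [-32.92 -28.76   0.04] nest now [-0.1877  0.4027  0.2236]
P [ 0.55634011 -0.09366412  0.19617297] rot [-23.   -19.03 -10.84] slide [-37.02 -22.71  12.8 ] nest now [-0.1877  0.4027  0.2236]
```

```bash
python3 -m jog '{"slide":[[-2.5,-2.2,0],[-6,-5.3,0],[-10,-8.8,0],[-14,-12.3,0],[-18,-15.7,0]],"delta_rot":[[0,0,0],[0,0,0],[0,0,0],[0,0,0],[0,0,0]],"fingers":[5,5,5,5,5]}'
python3 -m jog '{"slide":[[-4,-3.5,0],[-8,-7,0],[-11,-9.6,0],[-13.5,-11.8,0],[-14.9,-13,0]],"delta_rot":[[-4.6,-3.8,-2.2],[-9.2,-7.6,-4.3],[-13.8,-11.4,-6.5],[-18.4,-15.2,-8.7],[-23,-19,-10.8]],"fingers":[5,5,5,5,5]}'
python3 - <<'E'
from h import *
toward(.085,.062,.103)
a=snapshot("side");b=snapshot("top")
q=np.load("q.npy");Rn,t=nestT(*q[:3])
print(state()["joints"])
for s in(a,b):
    for n in("block","block_corner"):
        r=tip_of(s,n); 
        for k in r[:2]: 
            h=state()["tool_pos"]@Rn[:,2]-t@Rn[:,2]-.102
            o,d=ray(s,k["centre"]); o,d=Rn.T@(o-t),Rn.T@d; print(n,k["p"],o+d*(h-o[2])/d[2])
cv2.imwrite("pics/hold.png",np.hstack([cv2.resize(s["image"],None,fx=2,fy=2)[150:550,c:c+400] for s,c in((a,320),(b,350))]))
E
```

```text
t: 7.5
tool_pos: [0.4793, 0.0922, 0.3212]
eef_rot: [-0.0, 0.405, 0.915, -0.0]
force: [0.8, -0.0, -0.8]
finger_gap: 0.0596
grip_force: 19.9
t: 8.12
tool_pos: [0.4831, -0.1053, 0.3212]
eef_rot: [0.231, 0.304, 0.917, 0.115]
force: [0.4, 0.2, -0.7]
finger_gap: 0.0599
grip_force: 19.9
P [ 0.55634011 -0.09366412  0.19617297] rot [-0.14  0.02 -0.02] slide [-0.05  0.22 14.53] nest now [0.0845 0.0601 0.2483]
[-0.48168702 -0.30281499  1.75516975  0.30688851  1.26968368 -1.43611116]
block 0.74 [0.0872295  0.05804717 0.14597107]
block_corner 0.93 [0.01886865 0.02442752 0.14615125]
block 0.87 [0.07459096 0.05914478 0.1462433 ]
block 0.35 [0.03550766 0.08437028 0.1462433 ]
block_corner 0.64 [0.02535001 0.02094632 0.14627252]
```

View pics/hold.png

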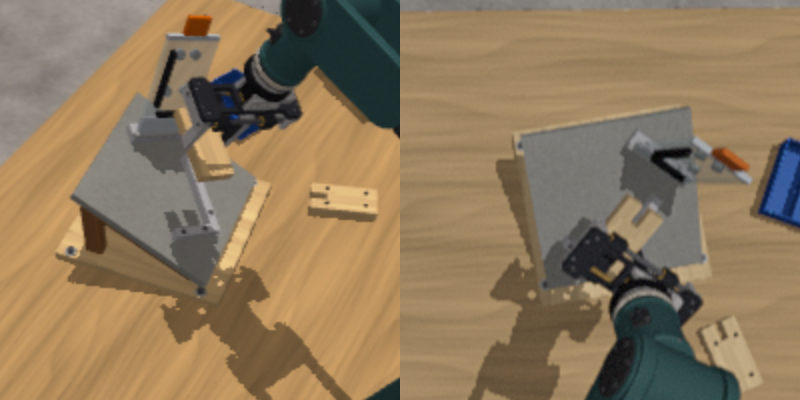

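The picture shows the block held level with the bed above the nest, slot end towards the hinge. The plate is still open, with the tab at (195,22) in the side crop. Lower it.

```bash
python3 -m jog '{"slide":[[-0.2,0.2,3],[-0.2,0.2,7],[-0.2,0.2,10.5],[-0.2,0.2,13],[-0.2,0.2,13.7]],"delta_rot":[[0,0,0],[0,0,0],[0,0,0],[0,0,0],[0,0,0]],"fingers":[5,5,5,5,5]}'
python3 -m jog '{"slide":[[0,0,0],[0,0,0.2],[0,0,0.2],[0,0,0.4],[0,0,0.4]],"delta_rot":[[0,0,0],[0,0,0],[0,0,0],[0,0,0],[0,0,0]],"fingers":[5,5,5,5,5]}'
python3 - <<'E'
from h import *
toward(.085,.062,.103)
E
```

```text
t: 9.05
tool_pos: [0.5537, -0.092, 0.202]
eef_rot: [0.228, 0.303, 0.918, 0.115]
force: [-0.0, -0.4, -1.4]
finger_gap: 0.0598
grip_force: 19.9
t: 9.68
tool_pos: [0.5554, -0.0936, 0.2008]
eef_rot: [0.23, 0.304, 0.917, 0.115]
force: [-0.2, -1.2, -0.3]
finger_gap: 0.0596
grip_force: 19.9
P [ 0.55634011 -0.09366412  0.19617297] rot [-0.19 -0.1  -0.01] slide [ 0.09 -0.12  0.45] nest now [0.086  0.0632 0.1075]
```

```bash
python3 -m jog '{"slide":[[0,0,0.15],[0,0,0.3],[0,0,0.3]],"delta_rot":[[0,0,0],[0,0,0],[0,0,0]],"fingers":[5,5,5]}'
python3 -m jog '{"slide":[[0,0,0.15],[0,0,0.15],[0,0,0.15]],"delta_rot":[[0,0,0],[0,0,0],[0,0,0]],"fingers":[5,5,5]}'
python3 -m jog '{"slide":[[0,0,0.15],[0,0,0.15],[0,0,0.15]],"delta_rot":[[0,0,0],[0,0,0],[0,0,0]],"fingers":[5,5,5]}'
```

```text
t: 10.05
tool_pos: [0.5569, -0.0933, 0.1978]
eef_rot: [0.23, 0.304, 0.917, 0.115]
force: [-0.6, 1.1, -1.4]
finger_gap: 0.0594
grip_force: 19.9
t: 10.42
tool_pos: [0.5577, -0.0932, 0.1969]
eef_rot: [0.23, 0.304, 0.917, 0.115]
force: [0.9, -0.3, -1.4]
finger_gap: 0.0599
grip_force: 19.9
t: 10.8
tool_pos: [0.5585, -0.0932, 0.1966]
eef_rot: [0.23, 0.304, 0.917, 0.115]
force: [-5.4, -1.3, 4.8]
finger_gap: 0.06
grip_force: 20.0
```

```bash
python3 -m jog '{"slide":[[0,0,0],[0,0,0],[0,0,-1.5],[0,0,-5],[0,0,-10]],"delta_rot":[[0,0,0],[0,0,0],[0,0,0],[0,0,0],[0,0,0]],"fingers":[8,8,8,8,8]}'
python3 - <<'E'
from h import *
a=snapshot("side");b=snapshot("top")
q=np.load("q.npy");Rn,t=nestT(*q[:3])
for s in(a,b):
    for n in("block","block_corner"):
        for k in tip_of(s,n)[:2]:
            o,d=ray(s,k["centre"]); o,d=Rn.T@(o-t),Rn.T@d; print(n,k["p"],o+d*(0-o[2])/d[2])
cv2.imwrite("pics/rel.png",np.hstack([cv2.resize(s["image"],None,fx=4,fy=4)[y:y+500,c:c+400] for s,c,y in((a,800,500),(b,960,550))]))
E
```

```text
t: 11.42
tool_pos: [0.5082, -0.0999, 0.2825]
eef_rot: [0.229, 0.304, 0.918, 0.115]
force: [-0.2, 0.6, 1.3]
finger_gap: 0.0799
grip_force: 0.0
block 0.81 [0.06587089 0.0313098  0.        ]
block_corner 0.87 [ 0.00638973 -0.01408856  0.        ]
block 0.64 [0.05794082 0.03178062 0.        ]
block_corner 0.82 [ 0.00618048 -0.00128078  0.        ]
block_corner 0.4 [-0.00784986  0.0324833   0.        ]
```

View pics/rel.png

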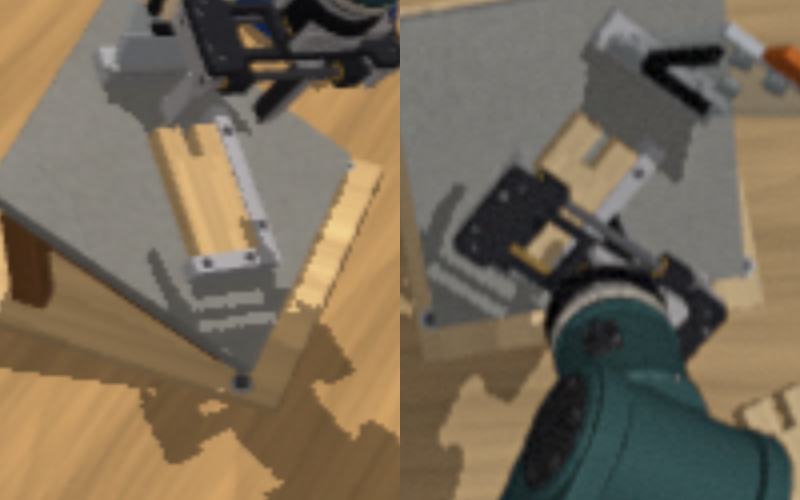

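Released, the block lies along both fences as seen in the side crop (left), with its square end at the end stop around (225,260). I move clear for an exact check.

```bash
python3 -m jog '{"slide":[[3,-3,-3],[6,-6,-5],[9,-9,-5],[11,-11,-5],[11,-11,-5]],"delta_rot":[[0,0,0],[0,0,0],[0,0,0],[0,0,0],[0,0,0]],"fingers":[8,4,0,0,0]}'
python3 - <<'E'
from h import *
a=snapshot("side");b=snapshot("top")
q=np.load("q.npy");Rn,t=nestT(*q[:3])
obs=[]
for s in(a,b):
    for n in NP:
        r=tip_of(s,n)
        if r and r[0]["p"]>.5: obs.append((s,n,np.array(r[0]["centre"])))
    for n in("block","block_corner"):
        for k in tip_of(s,n)[:1]:
            o,d=ray(s,k["centre"]); o,d=Rn.T@(o-t),Rn.T@d; print(n,k["p"],o+d*(0-o[2])/d[2])
for s,n,c in obs: print(s["shot"],n,c-proj(s,model(q)[n])[0])
im=[]
for s,c,y in((a,920,580),(b,1000,600)):
    I=cv2.resize(s["image"],None,fx=4,fy=4,interpolation=cv2.INTER_CUBIC)
    for z,col in((.018,(255,0,255)),):
        P=np.array([(0,0,z),(.12,0,z),(.12,.06,z),(0,.06,z)])@Rn.T+t
        cv2.polylines(I,[np.round(proj(s,P)*4+1.5).astype(int)],True,col,1,cv2.LINE_AA)
    P=np.array([(-.015,-.015,.02),(.135,-.015,.02),(.135,0,.02),(0,0,.02),(0,.07,.02),(-.015,.07,.02)])@Rn.T+t
    cv2.polylines(I,[np.round(proj(s,P)*4+1.5).astype(int)],True,(0,0,255),1,cv2.LINE_AA)
    im.append(cv2.resize(I[y:y+300,c:c+200],None,fx=2,fy=2,interpolation=cv2.INTER_CUBIC))
cv2.imwrite("pics/home.png",np.hstack(im))
E
```

```text
t: 12.35
tool_pos: [0.3499, -0.1231, 0.2457]
eef_rot: [0.228, 0.306, 0.917, 0.116]
force: [0.5, -0.9, 0.3]
finger_gap: 0.0434
grip_force: 0.0
block 0.59 [0.05923801 0.02104957 0.        ]
block_corner 0.63 [ 0.29563275 -0.03284345  0.        ]
block 0.6 [0.06765278 0.02767156 0.        ]
block_corner 0.64 [-0.00239148  0.00903065  0.        ]
11 nest [-0.78972352 -0.10654957]
11 bed [-1.23645557 -0.31382293]
11 long_fence [-0.90692526 -0.06921813]
11 end_stop [0.90797308 0.84153526]
11 leaf_hinge [ 0.46770618 -2.68527423]
12 nest [ 2.98179848 -0.49116061]
12 bed [ 0.46432947 -0.2127234 ]
12 long_fence [-0.03231394 -0.12324452]
12 end_stop [ 0.53973406 -0.75118774]
12 leaf_hinge [1.42223639 0.2820556 ]
```

View pics/home.png

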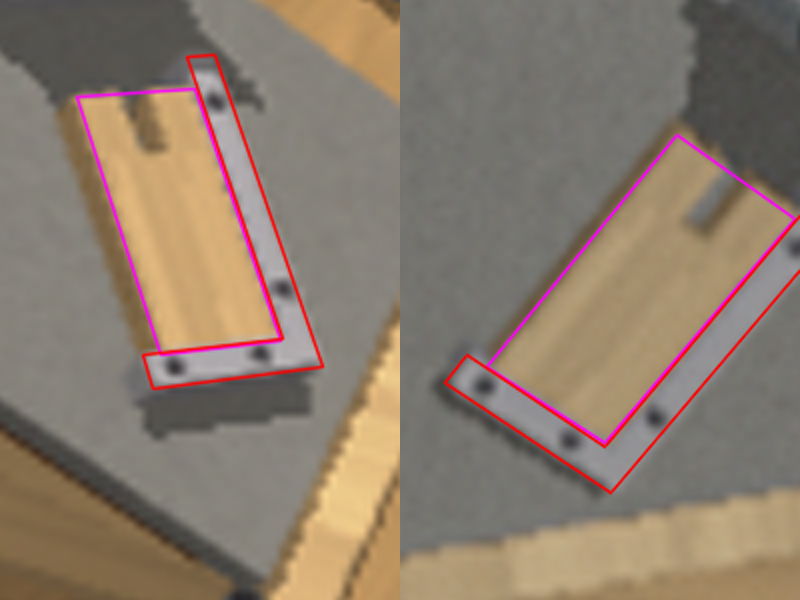

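Both views show the block on the predicted home outline, with no gap at either fence. Next is the plate: I go up and over, then down behind the tab.

```bash
python3 -m jog '{"slide":[[0,0,-3],[0,0,-7],[0,0,-11],[0,0,-14],[0,0,-14]],"delta_rot":[[0,0,0],[0,0,0],[0,0,0],[0,0,0],[0,0,0]],"fingers":[0,0,0,0,0]}'
python3 - <<'E'
from h import *
toward(.1,.032,.37);toward(.325,.032,.37)
E
```

```text
t: 13.78
tool_pos: [0.2821, -0.134, 0.3721]
eef_rot: [0.232, 0.305, 0.917, 0.113]
force: [1.0, 0.6, -0.4]
finger_gap: 0.0003
grip_force: 0.0
P [ 0.41977088 -0.14582273  0.42209845] rot [-0.32  0.2   0.01] slide [-12.23   7.78   2.4 ] nest now [-0.0224 -0.0457  0.394 ]
P [ 0.57915347 -0.28327841  0.50164796] rot [-0.32  0.2   0.01] slide [-34.73   7.78   2.47] nest now [-0.0224 -0.0457  0.394 ]
```

```bash
python3 -m jog '{"slide":[[-4,1,0],[-9,2,0],[-14,3.2,0],[-19,4.4,0],[-23,5.2,0]],"delta_rot":[[0,0,0],[0,0,0],[0,0,0],[0,0,0],[0,0,0]],"fingers":[0,0,0,0,0]}'
python3 -m jog '{"slide":[[-4,1,0],[-8,2,0.5],[-11.7,2.6,1],[-11.7,2.6,2.4],[-11.7,2.6,2.4]],"delta_rot":[[0,0,0],[0,0,0],[0,0,0],[0,0,0],[0,0,0]],"fingers":[0,0,0,0,0]}'
python3 - <<'E'
from h import *
toward(.325,.032,.282); print(state()["joints"])
a=snapshot("side");b=snapshot("top")
q=np.load("q.npy");Rn,t=nestT(*q[:3])
for s in(a,b):
    for n in LP:
        r=tip_of(s,n)[:1]; print(n,r and r[0]["p"],r and r[0]["centre"],[ (th,proj(s,Rn@leafp(LP[n],th)+t)[0].round(1)) for th in(1.9,2.0)])
cv2.imwrite("pics/beh.png",np.hstack([cv2.resize(s["image"],None,fx=3,fy=3)[y:y+450,c:c+400] for s,c,y in((a,580,60),(b,800,300))]))
E
```

```text
t: 14.4
tool_pos: [0.4741, -0.2327, 0.4671]
eef_rot: [0.228, 0.304, 0.918, 0.116]
force: [-0.4, 0.2, 0.2]
finger_gap: 0.0004
grip_force: 0.0
t: 15.02
tool_pos: [0.5798, -0.2811, 0.4941]
eef_rot: [0.226, 0.304, 0.918, 0.116]
force: [-0.7, 0.2, 0.4]
finger_gap: 0.0003
grip_force: 0.0
P [ 0.62268914 -0.27690298  0.42543772] rot [-0.19 -0.53 -0.08] slide [-0.42  0.09  8.09] nest now [0.3215 0.0314 0.363 ]
[-0.68543944  0.10464111  1.03868819  0.37581714  1.63238571 -1.52236538]
leaf_tab 0.82 [260.0, 85.8] [(1.9, array([261.4,  90.4])), (2.0, array([258.3,  87. ]))]
keeper 0.64 [240.3, 113.5] [(1.9, array([245.2, 117.9])), (2.0, array([243.7, 115.5]))]
leaf_tab 0.89 [341.1, 152.1] [(1.9, array([336.1, 160.4])), (2.0, array([340.2, 153.6]))]
keeper 0.83 [309.9, 152.5] [(1.9, array([306.4, 157.3])), (2.0, array([308.8, 153.7]))]
```

View pics/beh.png

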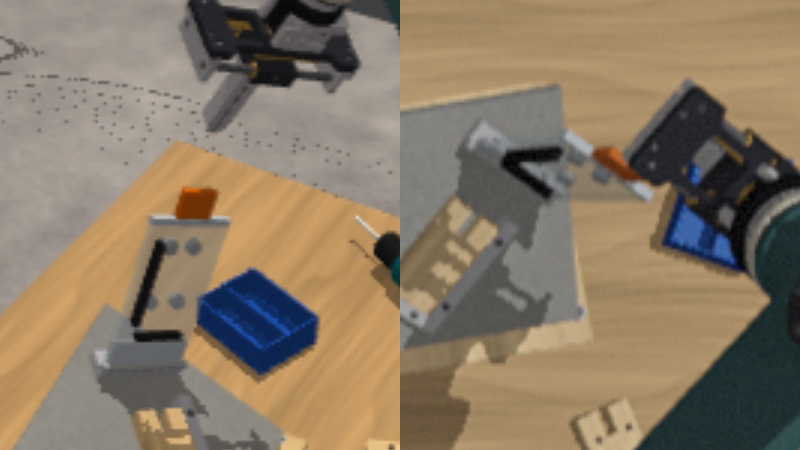

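The plate stands at about 2.0 rad, and the closed fingers are beyond the tab and high enough. Next: descend behind the tab and push.

```bash
python3 -m jog '{"slide":[[-0.4,0,2],[-0.4,0,5],[-0.4,0,7],[-0.4,0,8],[-0.4,0,8]],"delta_rot":[[0,0,0],[0,0,0],[0,0,0],[0,0,0],[0,0,0]],"fingers":[0,0,0,0,0]}'
python3 -m jog '{"slide":[[1,0,0],[2,0,0],[3,0,0],[4,0,0],[5,0,0]],"delta_rot":[[0,0,0],[0,0,0],[0,0,0],[0,0,0],[0,0,0]],"fingers":[0,0,0,0,0]}'
python3 - <<'E'
from h import *
toward(.27,.032,.282)
for th in np.arange(1.7,-.01,-.1):
    p=leafp((-.207,0,.010),th); print(round(th,1),(100*(p[0]+.008)).round(1),(100*(p[2]+.097)).round(1))
E
```

```text
t: 15.95
tool_pos: [0.622, -0.2786, 0.4293]
eef_rot: [0.229, 0.304, 0.917, 0.115]
force: [-0.2, 0.8, 0.0]
finger_gap: 0.0006
grip_force: 0.0
t: 16.58
tool_pos: [0.586, -0.2482, 0.4141]
eef_rot: [0.232, 0.304, 0.917, 0.114]
force: [2.1, -2.3, 1.9]
finger_gap: 0.0002
grip_force: 1.3
P [ 0.58372895 -0.2433027   0.40599229] rot [-0.19  0.1   0.03] slide [ 0.75 -0.01  0.62] nest now [0.2775 0.0321 0.2882]
1.7 22.0 32.1
1.6 19.9 32.4
1.5 17.8 32.4
1.4 15.8 32.3
1.3 13.7 31.9
1.2 11.7 31.4
1.1 9.8 30.6
1.0 8.0 29.7
0.9 6.2 28.5
0.8 4.6 27.2
0.7 3.1 25.8
0.6 1.8 24.2
0.5 0.6 22.5
0.4 -0.4 20.7
0.3 -1.2 18.8
0.2 -1.8 16.8
0.1 -2.2 14.8
-0.0 -2.4 12.7
```

```bash
python3 -m jog '{"slide":[[1.6,0,0],[3.2,0,-0.5],[4.8,0,-1.2],[6.4,0,-2],[8,0,-2.8]],"delta_rot":[[0,0,0],[0,0,0],[0,0,0],[0,0,0],[0,0,0]],"fingers":[0,0,0,0,0]}'
python3 -m jog '{"slide":[[1.6,0,-0.3],[3,0,-0.5],[4.5,0,-0.5],[6,0,-0.1],[7.5,0,0.2]],"delta_rot":[[0,0,0],[0,0,0],[0,0,0],[0,0,0],[0,0,0]],"fingers":[0,0,0,0,0]}'
python3 - <<'E'
from h import *
toward(.117,.032,.314)
b=snapshot("top");a=snapshot("side")
q=np.load("q.npy");Rn,t=nestT(*q[:3])
for s in(a,b):
  for n in LP:
    r=tip_of(s,n)[:1]; print(n,r and (r[0]["p"],r[0]["centre"]),[(round(th,1),proj(s,Rn@leafp(LP[n],th)+t)[0].round(0)) for th in(1.0,1.2,1.4)])
E
```

```text
t: 17.2
tool_pos: [0.5151, -0.2008, 0.4088]
eef_rot: [0.23, 0.304, 0.917, 0.115]
force: [1.1, -0.7, -1.0]
finger_gap: 0.0003
grip_force: 0.7
t: 17.82
tool_pos: [0.4629, -0.1547, 0.3803]
eef_rot: [0.23, 0.304, 0.917, 0.115]
force: [1.1, 0.2, 0.1]
finger_gap: 0.0001
grip_force: 0.6
P [ 0.45951763 -0.15215118  0.37961143] rot [-0.19 -0.13 -0.  ] slide [ 0.42  0.01 -0.09] nest now [0.1212 0.0319 0.3131]
leaf_tab (0.75, [275.2, 130.5]) [(1.0, array([277., 142.])), (1.2, array([276., 129.])), (1.4, array([274., 116.]))]
keeper (0.79, [251.5, 140.6]) [(1.0, array([251., 148.])), (1.2, array([251., 141.])), (1.4, array([250., 134.]))]
leaf_tab [] [(1.0, array([290., 210.])), (1.2, array([301., 202.])), (1.4, array([311., 192.]))]
keeper (0.82, [289.9, 174.4]) [(1.0, array([283., 181.])), (1.2, array([288., 178.])), (1.4, array([293., 173.]))]
```

The plate is at about 1.2 rad and tracks the model. Continue along the arc.

```bash
python3 -m jog '{"slide":[[2.1,0,0.7],[3.9,0,1.6],[5.7,0,2.8],[7.3,0,4.1],[8.8,0,5.5]],"delta_rot":[[0,0,0],[0,0,0],[0,0,0],[0,0,0],[0,0,0]],"fingers":[0,0,0,0,0]}'
python3 -m jog '{"slide":[[1.3,0,1.6],[2.4,0,3.3],[2.9,0,4.1],[3.4,0,5.1],[3.4,0,5.1]],"delta_rot":[[0,0,0],[0,0,0],[0,0,0],[0,0,0],[0,0,0]],"fingers":[0,0,0,0,0]}'
python3 - <<'E'
from h import *
toward(-.012,.032,.188)
b=snapshot("top");a=snapshot("side")
q=np.load("q.npy");Rn,t=nestT(*q[:3])
for s in(a,b):
  for n in LP:
    r=tip_of(s,n)[:1]; print(n,r and (r[0]["p"],r[0]["centre"]),[(round(th,1),proj(s,Rn@leafp(LP[n],th)+t)[0].round(0)) for th in(.3,.4,.5)])
E
```

```text
t: 18.75
tool_pos: [0.4284, -0.0978, 0.3024]
eef_rot: [0.231, 0.304, 0.917, 0.115]
force: [0.0, -0.3, -0.0]
finger_gap: 0.0005
grip_force: 0.4
t: 19.38
tool_pos: [0.4291, -0.0732, 0.2453]
eef_rot: [0.229, 0.304, 0.917, 0.115]
force: [0.4, 0.4, -0.7]
finger_gap: 0.0002
grip_force: 0.0
P [ 0.43047343 -0.06421479  0.22488384] rot [-0.2  -0.19 -0.01] slide [1.16 0.06 1.91] nest now [-0.0003  0.0315  0.207 ]
leaf_tab (0.64, [252.4, 172.6]) [(0.3, array([269., 184.])), (0.4, array([271., 180.])), (0.5, array([273., 174.]))]
keeper (0.65, [244.9, 165.1]) [(0.3, array([245., 169.])), (0.4, array([247., 167.])), (0.5, array([248., 164.]))]
leaf_tab (0.93, [270.3, 216.2]) [(0.3, array([266., 215.])), (0.4, array([268., 216.])), (0.5, array([271., 217.]))]
keeper (0.98, [273.3, 180.3]) [(0.3, array([271., 182.])), (0.4, array([272., 183.])), (0.5, array([273., 184.]))]
```

```bash
python3 -m jog '{"slide":[[0.7,0,1],[1.2,0,2],[1.5,0,3],[1.8,0,4],[2.0,0,5]],"delta_rot":[[0,0,0],[0,0,0],[0,0,0],[0,0,0],[0,0,0]],"fingers":[0,0,0,0,0]}'
python3 -m jog '{"slide":[[0.1,0,0.6],[0.2,0,1.2],[0.2,0,1.8],[0.2,0,2.3],[0.2,0,2.3]],"delta_rot":[[0,0,0],[0,0,0],[0,0,0],[0,0,0],[0,0,0]],"fingers":[0,0,0,0,0]}'
python3 - <<'E'
from h import *
toward(-.024,.032,.127)
E
```

```text
t: 20.3
tool_pos: [0.4396, -0.0572, 0.1946]
eef_rot: [0.229, 0.304, 0.917, 0.115]
force: [-0.6, -0.0, -0.0]
finger_gap: 0.0007
grip_force: 0.4
t: 20.92
tool_pos: [0.4495, -0.0547, 0.1745]
eef_rot: [0.23, 0.304, 0.917, 0.115]
force: [-0.1, 0.1, 0.4]
finger_gap: 0.001
grip_force: 0.0
P [ 0.45215115 -0.05246449  0.16781365] rot [-0.2  -0.14 -0.01] slide [0.18 0.08 0.73] nest now [-0.0222  0.0312  0.1343]
```

```bash
python3 -m jog '{"slide":[[0.1,0,0.2],[0.1,0,0.4],[0.1,0,0.5],[0.1,0,0.5]],"delta_rot":[[0,0,0],[0,0,0],[0,0,0],[0,0,0]],"fingers":[0,0,0,0]}'
python3 -m jog '{"slide":[[0,0,0.1],[0,0,0.2],[0,0,0.2]],"delta_rot":[[0,0,0],[0,0,0],[0,0,0]],"fingers":[0,0,0]}'
python3 -m jog '{"slide":[[0,0,0.1],[0,0,0.2],[0,0,0.2]],"delta_rot":[[0,0,0],[0,0,0],[0,0,0]],"fingers":[0,0,0]}'
python3 - <<'E'
from h import *
toward(-.024,.032,.127)
E
```

```text
t: 21.42
tool_pos: [0.4512, -0.0537, 0.1702]
eef_rot: [0.23, 0.304, 0.917, 0.115]
force: [-0.4, -1.1, -0.1]
finger_gap: 0.0006
grip_force: 0.1
t: 21.8
tool_pos: [0.4521, -0.0535, 0.1686]
eef_rot: [0.23, 0.304, 0.917, 0.115]
force: [-1.7, -0.5, 2.7]
finger_gap: 0.0001
grip_force: 1.6
t: 22.18
tool_pos: [0.4525, -0.0535, 0.1684]
eef_rot: [0.229, 0.303, 0.918, 0.114]
force: [-17.4, -0.5, 16.7]
finger_gap: 0.0003
grip_force: 11.2
P [ 0.45215115 -0.05246449  0.16781365] rot [-0.25 -0.18  0.11] slide [0.11 0.05 0.04] nest now [-0.0229  0.0315  0.1274]
```

Firm stop at the modelled shut height (24 N). Now retreat and check.

```bash
python3 -m jog '{"slide":[[0,0,-1],[0,0,-4],[3,-3,-8],[6,-6,-11],[9,-9,-12]],"delta_rot":[[0,0,0],[0,0,0],[0,0,0],[0,0,0],[0,0,0]],"fingers":[0,0,0,0,0]}'
python3 -m jog '{"slide":[[0,0,-2],[0,0,-4],[0,0,-4],[0,0,-4]],"delta_rot":[[0,0,0],[0,0,0],[0,0,0],[0,0,0]],"fingers":[0,0,0,0]}'
python3 - <<'E'
from h import *
b=snapshot("top");a=snapshot("side")
q=np.load("q.npy");Rn,t=nestT(*q[:3])
for s in(a,b):
  for n in LP:
    r=tip_of(s,n)[:1]; print(n,r and (r[0]["p"],r[0]["centre"]),[(round(th,2),proj(s,Rn@leafp(LP[n],th)+t)[0].round(1)) for th in(0,.05,.1)])
im=[]
for s,c,y in((a,900,540),(b,980,560)):
    I=cv2.resize(s["image"],None,fx=4,fy=4,interpolation=cv2.INTER_CUBIC)
    P=np.array([(0,0,.018),(.12,0,.018),(.12,.06,.018),(0,.06,.018)])@Rn.T+t
    L=np.array([Rn@leafp(p,0)+t for p in[(0,-.05,.008),(0,.05,.008),(-.191,.05,.008),(-.191,-.05,.008)]])
    for X,col in((P,(255,0,255)),(L,(0,255,0))): cv2.polylines(I,[np.round(proj(s,X)*4+1.5).astype(int)],True,col,1,cv2.LINE_AA)
    im.append(cv2.resize(I[y:y+375,c:c+250],(400,600),interpolation=cv2.INTER_CUBIC))
cv2.imwrite("pics/shut.png",np.hstack(im))
E
```

```text
t: 22.8
tool_pos: [0.299, -0.0873, 0.207]
eef_rot: [0.224, 0.303, 0.919, 0.117]
force: [-1.2, -2.0, 0.9]
finger_gap: 0.0007
grip_force: 0.0
t: 23.3
tool_pos: [0.2915, -0.0981, 0.2405]
eef_rot: [0.218, 0.303, 0.92, 0.119]
force: [-0.5, 0.8, -0.5]
finger_gap: 0.0002
grip_force: 0.0
leaf_tab (0.93, [262.2, 195.1]) [(0, array([261.3, 195.4])), (0.05, array([262.8, 193.9])), (0.1, array([264.2, 192.3]))]
keeper (0.74, [239.7, 170.5]) [(0, array([240.9, 174.1])), (0.05, array([241.7, 173.5])), (0.1, array([242.5, 172.8]))]
leaf_tab (0.73, [261.8, 207.1]) [(0, array([261.5, 208.9])), (0.05, array([261.9, 210.2])), (0.1, array([262.5, 211.4]))]
keeper (0.62, [270.0, 177.0]) [(0, array([269.7, 178.4])), (0.05, array([269.8, 179.2])), (0.1, array([269.9, 180. ]))]
```

View pics/shut.png

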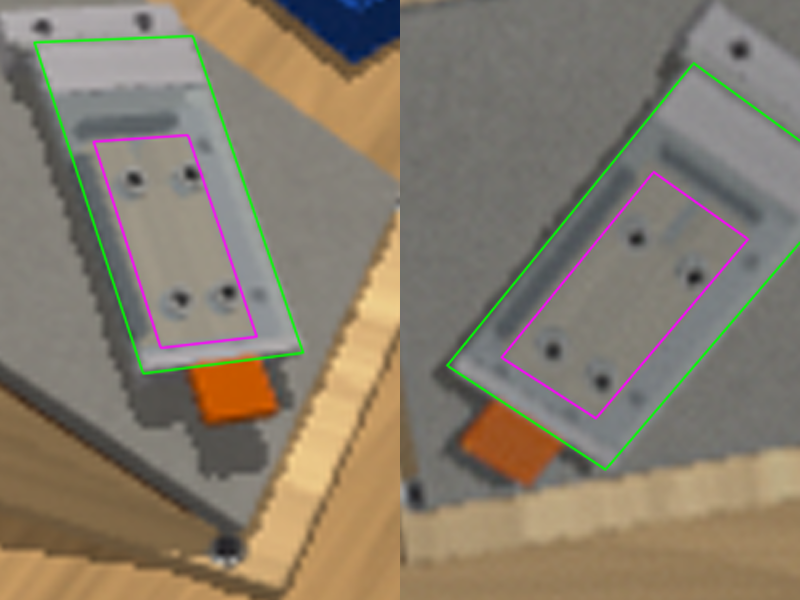

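The plate lies on its modelled shut outline in both views. The block shows through it at its home outline, and the robot is clear.

```bash
python3 -c "from bench import *; print(hand_in())"
```

```text
the job is handed in; nothing more can be done
None
```

The job is handed in: in the last camera views the block lies home against both fences with the drill plate fully shut over it and the robot clear; hand-in returned no verdict.

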